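# Put three mixed-up hand tools back on their own boards

## Robot

A 6-joint arm with a two-finger parallel gripper is mounted at the origin on a cart in front of the work surface, level with it; the furniture and walls round the work are solid. World frame = base frame: x ahead of the robot, y to its left, z up, the work surface at z = 0. Lengths are in m, angles in rad, forces in N, time in s.
With the tool pointing down it reaches from about 0.4 to 0.925 m from the base axis. Payload 12.5 kg.
Tool frame: the origin (TCP) lies midway between the tips of the shut fingers; the grasp point (between the pads) lies manip.hold_point_z behind it (manip.hold_point_z is the distance from the TCP to the grasp point, in m); z points along the fingers, y is the direction in which the jaws open and shut (so a half turn about z gives the same grasp; the last joint's range is limited). The gripper opens to 95 mm and grips with 3 to 60 N. Pads are 20 mm wide; open, the fingers measure 119 mm over their backs; the gripper's body (75 mm by 180 mm) begins 59 mm behind the grasp point.
Start: joints at [1.114, 0.491, 1.559, -0, 1.092, -0.106], TCP at [0.215, 0.587, 0.215] pointing down, gripper open.
Joint ranges: [-3.1, 3.1], [-0.84, 2.19], [0.05, 2.79], [-1.13, 4.28], [0.06, 2.93], [-2.69, 2.69]. Speed limits (rad/s): [2.22, 2.22, 2.79, 3.14, 3.14, 3.14].

## Interface

Orientations are given as a unit quaternion [w, x, y, z].
In Python, from station import manip gives the robot as it stands.
- The arm moves only by the tool drive_tool, never from a script. Its arguments are lists of equal length, an entry for each row: "delta_pos": the shift along the tool's x, y, z in mm, a list of three; "turn": the turn, a rotation vector about the tool's x, y, z in rad, a list of three; "fingers": the opening, from 0 (shut) to 1 (fully open). A call has 1 to 20 rows; each row is the pose to reach, as a shift and turn from the pose commanded when the call began, along the tool's axes at that moment; what a row does not reach only later rows make up. A row lasts 1/8 s, in which the tool goes at most 62.5 mm and 10.7 degrees, less where a joint would pass 70% of its speed; a pose out of reach is approached as far as the arm can. A call with a gripper value outside its range is refused whole. The fingers move at their own pace and stop on an object; "newtons" is the grip in N (left out, the last holds). Time passes only in rows, so rows that repeat a pose let the fingers close. It gives the time, the measured TCP pose, the force and the opening at its end, in the units of the state.
- manip.get_obs(): the state, without advancing time (a new reading comes with each control period).
- manip.snapshot(name): name is "side" or "top"; returns (picture, depth): 420x560x3 uint8, red, green, blue; 420x560 float32, m along the optical axis (not along the pixel's ray), 0 where there is no reading.
- manip.camera_info(name): a dict with "K" (3x3 intrinsics, pixels), "xyz" and "rotation" of the camera in the world. Camera axes: x right, y up, looking along -z (the intrinsics and any distortion apply to the point x, -y, -z); pixel columns grow to the right and rows downward; lengths in m; the calibration is good to about 2 mm. A picture is of the moment at which its call begins. camera_info takes no time and is no camera call.
- manip.job_done(): hands the job in, once; it reports no verdict.
Trained networks look in the newest picture that a camera, given by its name, has taken for a name from the list of things; names that differ only in an ending like _2 or _b are one class to them, and where a whole thing is asked for, a point or a joint stands for the part that bears it (a point fixed in the world has none). Each returns a list of dicts, best first, with "confidence" (0 to 1); they miss things now and then, are a little off and sometimes report something else, mostly with a low value. They report only what shows in the picture. A call takes as long as a camera call. They do not tell look-alikes from the thing itself.
- manip.outline_of(camera, target): "region" (420x560 bool, what is visible of it) and "xy" ([column, row] in pixels, amid what is visible of it).
The state is a dict: "time": time; "joints": joint angles; "joint_velocities": joint speeds; "tau": joint torques, N m; "tool_pos": TCP position; "tcp_rot": TCP orientation; "wrist_force": force on the tool from outside, world axes, zero at the start; "wrist_torque": the same for the moment, N m; "grip_width": opening from 0.0 (shut) to 1.0 (fully open).
Only numpy, scipy, OpenCV 4.12 (cv2) and the standard library are available. Lean on these libraries where they do the work, as an engineer would, in place of code of your own. Each camera call takes 0.05 s, during which the arm holds its last target.

## Task

The three tools are lying on each other's boards. Put each tool on the board of its handle colour - yellow pliers on yellow, blue side cutters on blue, red scissors on red - lying flat along the board and centred on it, either way round. The empty grey board is free for parking a tool on the way and must be empty again at the end; leave the jar and the mug where they stand.

Things in the scene. Friction and masses are not known exactly. Their poses are not given: they have to be found in the camera images.
- yellow_pliers_mid (a point): Pliers with yellow handles and a dark steel head, lying flat, 164 mm long, 54 mm wide across the ends of the handles, 14 mm thick, 0.19 kg; the halves do not move. This point is the middle of the pliers, half-way up (7 mm above their underside). Good to grip across both handles, 18 mm from this point toward the handle ends, where they are about 51 mm wide. y runs along their length from the head (-y) to the handle ends (+y), z up.
- blue_cutters_mid (a point): Side cutters with blue handles, a little red near the joint and a bright steel head, lying flat, 128 mm long, 49 mm wide across the ends of the handles, 12 mm thick, 0.085 kg; the halves do not move. This point is the middle of the cutters, half-way up (6 mm above their underside). Good to grip across both handles, 18 mm from this point toward the handle ends, where they are about 50 mm wide. y runs along their length from the head (-y) to the handle ends (+y), z up.
- red_scissors_mid (a point): Closed scissors with red loops and steel blades, lying flat, 206 mm long, 84 mm over the loops, 11 mm thick, 0.08 kg; rigid. This point: middle of length and width, 5 mm above the underside; x along them from loops (-x) to tips (+x), z up. Grip low across the width 12 mm from this point toward the loops: about 20 mm wide, blades 6 mm thick there. Their weight lies 50 mm toward the loops.
- yellow_board_mid (a point): Yellow painted board, 230 x 100 mm and 6 mm thick, fixed to the bench. This point is the middle of its top face; x across its width, y along its length, z up.
- blue_board_mid (a point): Blue painted board, 230 x 100 mm and 6 mm thick, fixed to the bench. This point is the middle of its top face; x across its width, y along its length, z up.
- red_board_mid (a point): Red painted board, 230 x 100 mm and 6 mm thick, fixed to the bench. This point is the middle of its top face; x across its width, y along its length, z up.
- grey_board_mid (a point): Grey painted board, 230 x 100 mm and 6 mm thick, fixed to the bench. This point is the middle of its top face; x across its width, y along its length, z up. It is empty at the start: the free spot for parking a tool.
- jar_mid (a point): Square clear jar of slate-grey powder with a black lid, 76 x 76 x 146 mm, standing loose on the bench near the boards, a bystander. This point is its centre, 73 mm above the bench.
- mug_mid (a point): White tea mug with grey dots, about 80 mm across without its handle, 91 mm high, standing loose on the bench near the boards, a bystander. This point is the centre of its round body, half-way up.
Not all that is in view belongs to the job. Several things look just like the part that bears blue_board_mid: the one meant starts farthest to the robot's right.

How it is judged:
At the end, for the whole second after the job is handed in: The middle of each tool is within 15 mm of the middle of the board of its colour, its length within 12 degrees of the board's length (either way round), lying flat on the board, at rest and released; no tool is on the grey board (horizontal distance between yellow_pliers_mid and yellow_board_mid below 0.015 m and angle between the y axis of yellow_pliers_mid and the y axis of yellow_board_mid, either way round below 0.21 rad and z of yellow_pliers_mid in the frame of yellow_board_mid between 0.003 and 0.011 m and angle between each of yellow_pliers_mid, blue_cutters_mid, red_scissors_mid's own z axis and vertical below 0.1 rad and linear speed of each of yellow_pliers, blue_cutters, red_scissors below 0.02 m/s and angular speed of each of yellow_pliers, blue_cutters, red_scissors below 0.2 rad/s and horizontal distance between blue_cutters_mid and blue_board_mid below 0.015 m and angle between the y axis of blue_cutters_mid and the y axis of blue_board_mid, either way round below 0.21 rad and z of blue_cutters_mid in the frame of blue_board_mid between 0.002 and 0.01 m and horizontal distance between red_scissors_mid and red_board_mid below 0.015 m and angle between the x axis of red_scissors_mid and the y axis of red_board_mid, either way round below 0.21 rad and z of red_scissors_mid in the frame of red_board_mid between 0.001 and 0.009 m and horizontal distance between each of yellow_pliers_mid, blue_cutters_mid, red_scissors_mid and grey_board_mid above 0.1 m); the robot touches nothing.
It fails at once if the jar is pushed more than 30 mm, lifted or tipped (distance of jar_mid from where it was at the start of the episode above 0.03 m or angle between jar_mid's own z axis and vertical above 0.35 rad).
It fails at once if the mug is pushed more than 30 mm, lifted or tipped (distance of mug_mid from where it was at the start of the episode above 0.03 m or angle between mug_mid's own z axis and vertical above 0.35 rad).
It also fails if it takes over 128 s, if anything falls off the work surface, if the arm or the gripper's body presses on something with over 40 N, if the wrist force passes 120 N, or if a joint passes its speed limit or range.

## Working session

There is one attempt and no reset: what is moved stays moved. The work goes in short steps, Python scripts to look and compute and a tool call to move; the robot and the scene stay as the last step left them, time stands still between calls to the robot, and variables do not carry over. Pictures are saved under pics/ and viewed, and the job is handed in when it is done.

Besides the shell and the picture viewer there is one more tool, called by a JSON object that holds its "name" and its "arguments". drive_tool: Moves the arm, as the interface text tells. Its arguments: {"type":"object","properties":{"delta_pos":{"type":"array","items":{"type":"array","items":{"type":"number"}}},"turn":{"type":"array","items":{"type":"array","items":{"type":"number"}}},"fingers":{"type":"array","items":{"type":"number"}},"newtons":{"type":"number"}},"required":["delta_pos","turn","fingers"]}

```bash
ls; mkdir -p pics
cat > h.py <<'E'
import numpy as np, cv2
from station import manip
def snap(c,n):
    p,d=manip.snapshot(c); cv2.imwrite(f'pics/{n}.png',p[:,:,::-1]); np.save(f'pics/{n}.npy',d); return p,d
def w(c,u,v,z=None,d=None):
    """pixel -> world at height z, or depth d"""
    i=manip.camera_info(c); K=np.array(i['K']); R=np.array(i['rotation']); t=np.array(i['xyz'])
    u=np.atleast_1d(u).astype(float); v=np.atleast_1d(v).astype(float)
    r=np.stack([(u-K[0,2])/K[0,0],-(v-K[1,2])/K[1,1],-np.ones_like(u)],-1)
    if d is not None: return (r*np.atleast_1d(d)[:,None])@R.T+t
    r=r@R.T; return t+r*((z-t[2])/r[:,2])[:,None]
E
python3 - <<'E'
from h import *
for c in ('top','side'):
    i=manip.camera_info(c); print(i)
    p,d=snap(c,c+'0')
print(manip.hold_point_z, manip.get_obs())
E
```

```text
pics
{'K': array([[441.93403143,   0.        , 267.86173617],
       [  0.        , 441.93403143, 213.38879613],
       [  0.        ,   0.        ,   1.        ]]), 'xyz': array([0.41521485, 0.16593545, 1.4461134 ]), 'rotation': array([-0.70340966, -0.04177862,  0.03869167,  0.70850007])}
{'K': array([[446.90691078,   0.        , 280.20387126],
       [  0.        , 446.90691078, 214.65877172],
       [  0.        ,   0.        ,   1.        ]]), 'xyz': array([ 0.58195408, -1.44801516,  0.69028736]), 'rotation': array([ 0.82175912,  0.5697671 , -0.0070428 ,  0.00527354])}
0.0188 {'time': 0.1, 'joints': array([ 1.11441610e+00,  4.91483983e-01,  1.55936601e+00,  1.31191194e-05,
        1.09166048e+00, -1.05612562e-01]), 'joint_velocities': array([-9.76205633e-05,  3.06693194e-04, -1.93710978e-03,  2.05642879e-04,
       -7.32770147e-04,  2.04210910e-03]), 'tau': array([ 2.65508985e-03, -6.13627052e+01, -2.58606899e+01,  6.94239093e-02,
        4.70704981e-02, -3.50346704e-05]), 'tool_pos': array([0.21465935, 0.58677537, 0.21413743]), 'tcp_rot': array([-1.32853386e-04,  1.74489057e-01,  9.84659006e-01, -4.39298753e-04]), 'wrist_force': array([ 0.25427589, -0.55136752,  0.35423622]), 'wrist_torque': array([-0.02694337,  0.00647134,  0.03342196]), 'grip_width': 1.00069642865071}
```

Rotation is a quaternion.

```bash
sed -i "s/R=np.array(i\['rotation'\])/R=Q(i['rotation'])/" h.py
cat >> h.py <<'E'
from scipy.spatial.transform import Rotation
def Q(q): return Rotation.from_quat([q[1],q[2],q[3],q[0]]).as_matrix()
E
python3 - <<'E'
from h import *
print(w('top',[280],[210],z=0))
d=np.load('pics/top0.npy'); 
for u,v in [(280,210),(100,100),(450,300)]: print(w('top',[u],[v],d=[d[v,u]]))
E
```

```text
[[0.59155567 0.13159755 0.        ]]
[[0.59108397 0.1316894  0.00386828]]
[[0.97149162 0.73823024 0.00353407]]
[[ 0.2326717  -0.71859887 -0.76728449]]
```

View pics/top0.png

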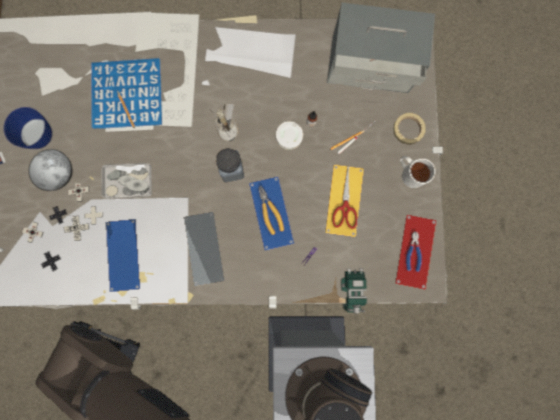

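View pics/side0.png

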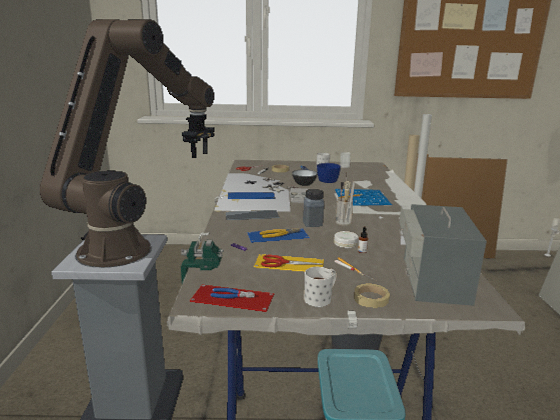

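```bash
cat > m.py <<'E'
from h import *
def rect(c,reg,z):
    v,u=np.nonzero(reg); P=w(c,u,v,z=z)[:,:2]
    (cx,cy),(a,b),ang=cv2.minAreaRect(P.astype(np.float32)*1000)
    if a<b: a,b,ang=b,a,ang+90
    return np.round([cx,cy,a,b,(ang+90)%180-90],1),P
E
python3 - <<'E'
from m import *
p,d=snap('top','top1')
for n,z in [('yellow_pliers_mid',.015),('blue_cutters_mid',.014),('red_scissors_mid',.013),('yellow_board_mid',.006),('blue_board_mid',.006),('red_board_mid',.006),('grey_board_mid',.006),('jar_mid',.146),('mug_mid',.091)]:
    for r in manip.outline_of('top',n)[:3]:
        q,P=rect('top',r['region'],z)
        np.save(f'pics/{n}_{int(r["xy"][0])}.npy',r['region'])
        print(n,round(r['confidence'],2),np.round(r['xy']),q,r['region'].sum())
E
```

```text
yellow_pliers_mid 0.89 [264. 213.] [590.8 172.2 151.4  53.9  25.9] 351
blue_cutters_mid 0.65 [414. 252.] [ 452.5 -295.6  125.4   45.    -2.6] 282
red_scissors_mid 0.84 [346. 210.] [624.  -79.7 188.3  74.9  -1.7] 444
yellow_board_mid 0.91 [342. 198.] [621.8 -78.2 235.4 105.1  -8.4] 1799
blue_board_mid 0.78 [270. 210.] [582.2 162.8 233.4 102.8  12. ] 1785
blue_board_mid 0.72 [416. 251.] [ 452.7 -296.6  126.    48.4   -2.6] 324
blue_board_mid 0.7 [122. 255.] [448.2 647.  229.3  99.8   5.3] 2154
red_board_mid 0.73 [413. 250.] [ 452.9 -305.1  229.6  102.5  -11.2] 1778
grey_board_mid 0.41 [272. 212.] [583.1 162.5 232.8 103.8  12.2] 1782
jar_mid 0.93 [230. 162.] [712.6 287.6 106.8  72.5  15.6] 749
mug_mid 0.56 [416. 172.] [ 698.2 -294.9  105.2   98.3   89.5] 832
```

Run:
```python
import cv2
p=cv2.imread('pics/top1.png')[150:300,180:450]
cv2.imwrite('pics/crop1.png',cv2.resize(p,None,fx=2.9,fy=2.9,interpolation=cv2.INTER_CUBIC))
```

```text
(no output)
```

View pics/crop1.png

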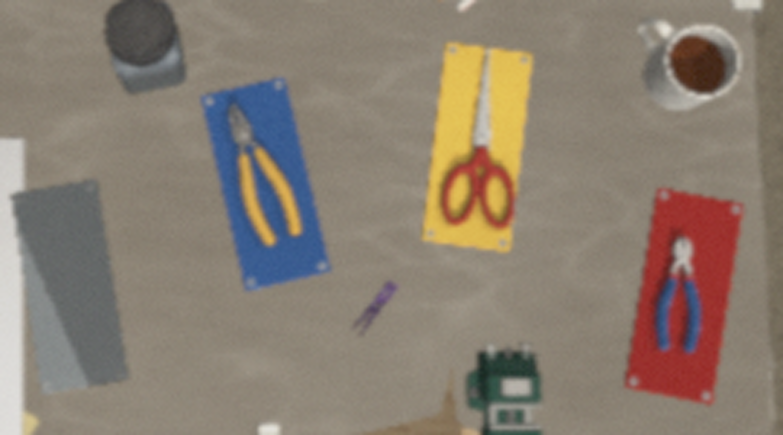

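```bash
cat >> m.py <<'E'
def proj(c,P):
    i=manip.camera_info(c); K=np.array(i['K']); R=Q(i['rotation']); t=np.array(i['xyz'])
    q=(np.asarray(P,float)-t)@R; return np.stack([K[0,0]*q[:,0]/-q[:,2]+K[0,2], K[1,1]*-q[:,1]/-q[:,2]+K[1,2]],-1)
def rectify(p,c,cx,cy,z,half=130,s=3,c2='top'):
    # up=+x, left=+y ; mm
    n=int(2*half*s); r,cc=np.mgrid[0:n,0:n]
    X=cx+(n/2-r)/s; Y=cy+(n/2-cc)/s
    uv=proj(c,np.stack([X.ravel()/1000,Y.ravel()/1000,np.full(n*n,z)],-1)).reshape(n,n,2).astype(np.float32)
    im=cv2.remap(p,uv[...,0],uv[...,1],cv2.INTER_CUBIC)
    for k in range(-120,121,20):
        a=int(n/2-k*s); col=(255,255,255) if k==0 else (150,150,150)
        im[a,::6]=col; im[::6,a]=col
    return im
E
python3 - <<'E'
from m import *
p=cv2.imread('pics/top1.png')
A=[rectify(p,'top',583,163,.013,130,1.5),rectify(p,'top',622,-78,.013,130,1.5)]
B=[rectify(p,'top',453,-305,.013,130,1.5),rectify(p,'top',470,385,.006,130,1.5)]
cv2.imwrite('pics/r1.png',np.hstack(A)); cv2.imwrite('pics/r2.png',np.hstack(B))
uv=np.array([(12,193),(97,182),(128,378),(43,392)])/2.9+[180,150]
P=w('top',uv[:,0],uv[:,1],z=.006)*1000; print(P.round(),P.mean(0).round(1),np.linalg.norm(P-np.roll(P,1,0),axis=1))
for n,z in [('yellow_board_mid_342',.006),('blue_board_mid_270',.006),('red_board_mid_413',.006)]:
    r=np.load(f'pics/{n}.npy').astype(np.uint8)
    cs,_=cv2.findContours(r,cv2.RETR_EXTERNAL,cv2.CHAIN_APPROX_NONE)
    c=max(cs,key=cv2.contourArea)[:,0]; h=cv2.convexHull(w('top',c[:,0],c[:,1],z=z)[:,:2].astype(np.float32)*1000)
    M=cv2.moments(h); print(n,M['m10']/M['m00'],M['m01']/M['m00'],np.degrees(.5*np.arctan2(2*M['mu11'],M['mu20']-M['mu02'])),cv2.contourArea(h))
E
```

```text
[[572. 446.   6.]
 [583. 350.   6.]
 [364. 314.   6.]
 [349. 409.   6.]] [466.8 379.9   6. ] [225.85876091  96.83390326 222.67481363  95.578859  ]Traceback (most recent call last):
  File "<stdin>", line 9, in <module>
    fid = stack.enter_context(open(os.fspath(file), "rb"))
                              ~~~~^^^^^^^^^^^^^^^^^^^^^^^
FileNotFoundError: [Errno 2] No such file or directory: 'pics/yellow_board_mid_342.npy'
```

View pics/r1.png

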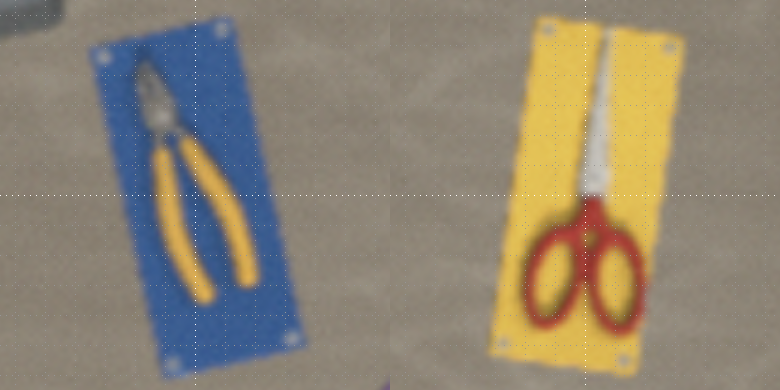

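View pics/r2.png

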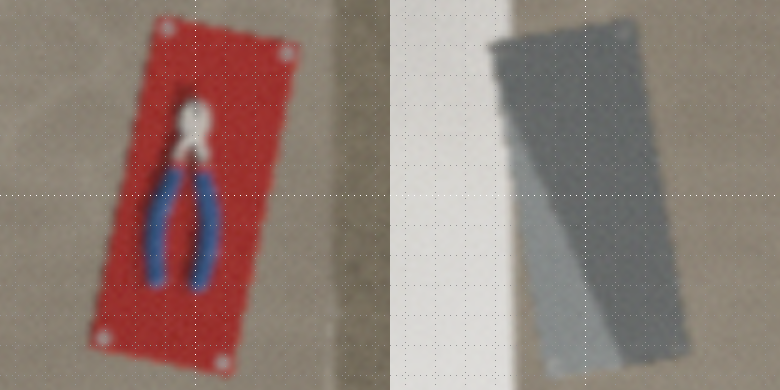

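```bash
cat > go.py <<'E'
import sys
from m import *
o=manip.get_obs(); R=Q(o['tcp_rot']); t=o['tool_pos']*1000
x,y,z,a=map(float,sys.argv[1:5]); a=np.radians(a)
yy=np.array([np.cos(a),np.sin(a),0]); zz=np.array([0,0,-1]); T=np.stack([np.cross(yy,zz),yy,zz],1)
print('now',t.round(1),'jaw',np.degrees(np.arctan2(R[1,1],R[0,1])).round(1),'t',o['time'],'w',o['grip_width'],'q',o['joints'].round(2))
print('delta',(R.T@(np.array([x,y,z])-t)).round(1),'turn',Rotation.from_matrix(R.T@T).as_rotvec().round(3))
E
python3 go.py 577.7 163.6 120 109.8
python3 - <<'E'
from m import *
print(w('top',[228],[160],z=.146), w('top',[421],[173],z=.09))
d=np.load('pics/top0.npy')
for u,v in [(228,160),(421,173),(355,285),(310,256),(290,134)]: print(w('top',[u],[v],d=[d[v,u]]))
E
```

```text
now [214.8 587.  214.7] jaw 69.9 t 0.6 w 1.0026623164499826 q [ 1.11  0.49  1.56  0.    1.09 -0.11]
delta [-486.3 -272.9   94.6] turn [ 0.     0.    -0.696]
[[0.72622447 0.28972034 0.146     ]] [[ 0.69341636 -0.30672397  0.09      ]]
[[0.7259606  0.28961532 0.14710304]]
[[ 0.70054152 -0.31882949  0.05526791]]
[[ 0.34985294 -0.09165333  0.08734757]]
[[0.43986808 0.03579362 0.00387867]]
[[0.83881435 0.0970008  0.03291724]]
```

{"name": "drive_tool", "arguments": {"delta_pos": [[-122,-68,24],[-243,-136,47],[-365,-205,71],[-486,-273,95],[-486,-273,95],[-486,-273,95],[-486,-273,95],[-486,-273,95],[-486,-273,95],[-486,-273,95],[-486,-273,95],[-486,-273,95],[-486,-273,95],[-486,-273,95]], "turn": [[0,0,-0.17],[0,0,-0.35],[0,0,-0.52],[0,0,-0.696],[0,0,-0.696],[0,0,-0.696],[0,0,-0.696],[0,0,-0.696],[0,0,-0.696],[0,0,-0.696],[0,0,-0.696],[0,0,-0.696],[0,0,-0.696],[0,0,-0.696]], "fingers": [1,1,1,1,1,1,1,1,1,1,1,1,1,1], "newtons": 30}}

```text
time: 2.35
tool_pos: [0.577, 0.1644, 0.12]
tcp_rot: [0.0, -0.172, 0.985, 0.0]
wrist_force: [-0.9, -0.1, -0.3]
grip_width: 1.005
```

```bash
python3 go.py 577.7 163.6 9 109.8
python3 - <<'E'
from m import *
p,d=snap('top','top2')
E
```

```text
now [577.  164.4 120. ] jaw 109.9 t 2.35 w 1.0045692089213298 q [ 0.17  0.56  1.72  0.    0.86 -1.75]
delta [ -0.3  -1.  111. ] turn [0.    0.    0.001]
```

View pics/top2.png

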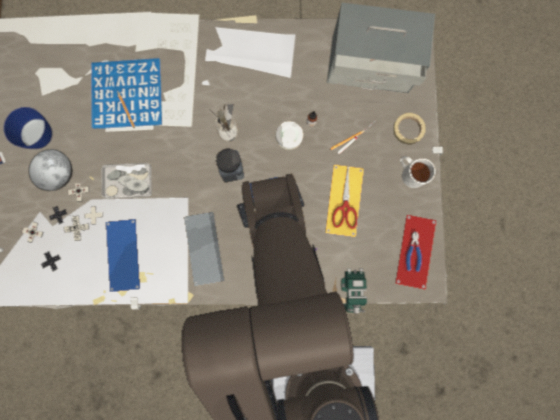

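{"name": "drive_tool", "arguments": {"delta_pos": [[0,-1,35],[0,-1,70],[0,-1,95],[0,-1,106],[0,-1,111],[0,-1,111],[0,-1,111],[0,-1,111],[0,-1,111],[0,-1,111],[0,-1,111],[0,-1,111]], "turn": [[0,0,0],[0,0,0],[0,0,0],[0,0,0],[0,0,0],[0,0,0],[0,0,0],[0,0,0],[0,0,0],[0,0,0],[0,0,0],[0,0,0]], "fingers": [1,1,1,1,1,1,0,0,0,0,0,0], "newtons": 30}}

```text
time: 3.9
tool_pos: [0.5777, 0.1627, 0.0087]
tcp_rot: [0.0, -0.172, 0.985, 0.0]
wrist_force: [-0.9, -0.1, 1.0]
grip_width: 0.539
```

```bash
python3 go.py 577.7 163.6 9 109.8
python3 - <<'E'
from m import *
p,d=snap('side','side2')
cv2.imwrite('pics/side2c.png',cv2.resize(p[150:320,180:400,::-1],None,fx=3.5,fy=3.5))
E
```

```text
now [577.7 162.7   8.7] jaw 109.8 t 3.9 w 0.5392991581307799 q [ 0.16  0.72  1.79  0.    0.63 -1.75]
delta [-0.3  0.8 -0.3] turn [ 0.  0. -0.]
```

View pics/side2c.png

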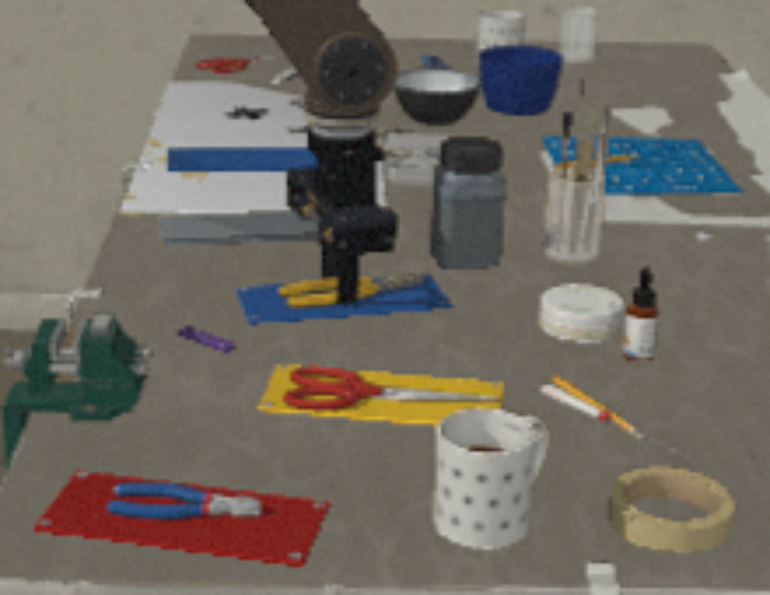

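{"name": "drive_tool", "arguments": {"delta_pos": [[0,0,-10],[0,0,-30],[0,0,-60],[0,0,-90],[0,0,-115],[0,0,-130],[0,0,-130],[0,0,-130]], "turn": [[0,0,0],[0,0,0],[0,0,0],[0,0,0],[0,0,0],[0,0,0],[0,0,0],[0,0,0]], "fingers": [0,0,0,0,0,0,0,0], "newtons": 40}}

```text
time: 4.95
tool_pos: [0.5773, 0.1625, 0.1377]
tcp_rot: [-0.001, -0.172, 0.985, 0.0]
wrist_force: [-0.5, 0.3, -1.8]
grip_width: 0.535
```

```bash
python3 go.py 450.2 378 100 99.4
python3 - <<'E'
from m import *
p,d=snap('side','side3')
cv2.imwrite('pics/side3c.png',cv2.resize(p[110:280,180:400,::-1],None,fx=3.5,fy=3.5))
E
```

```text
now [577.3 162.5 137.7] jaw 109.8 t 4.95 w 0.5350664216315149 q [ 0.16  0.54  1.7   0.    0.9  -1.75]
delta [ 46.6 245.7  37.9] turn [ 0.    -0.001  0.181]
```

View pics/side3c.png

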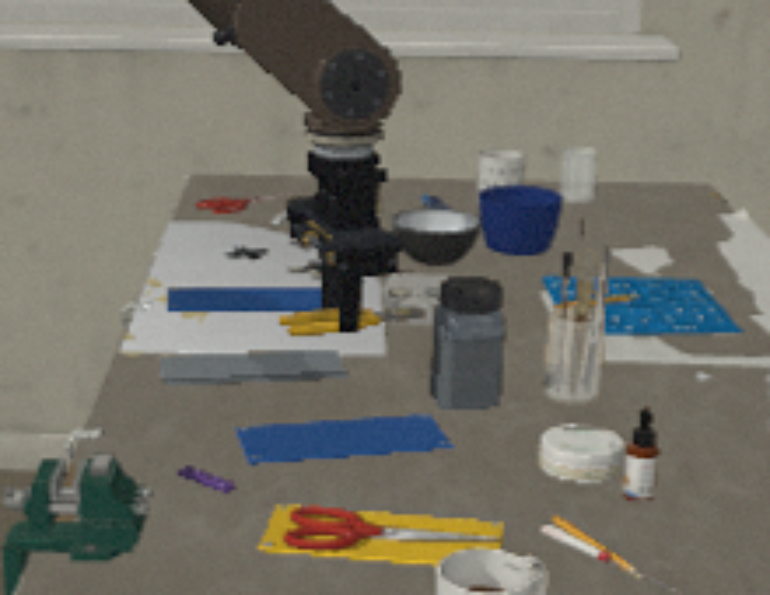

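{"name": "drive_tool", "arguments": {"delta_pos": [[10,30,0],[20,75,0],[30,125,0],[40,180,0],[45,225,10],[47,246,25],[47,246,50],[47,246,80],[47,246,105],[47,246,120],[47,246,126],[47,246,129],[47,246,129],[47,246,129]], "turn": [[0,0,0.03],[0,0,0.06],[0,0,0.1],[0,0,0.14],[0,0,0.17],[0,0,0.181],[0,0,0.181],[0,0,0.181],[0,0,0.181],[0,0,0.181],[0,0,0.181],[0,0,0.181],[0,0,0.181],[0,0,0.181]], "fingers": [0,0,0,0,0,0,0,0,0,0,0,0,0,0]}}

```text
time: 6.75
tool_pos: [0.4505, 0.3784, 0.0103]
tcp_rot: [0.0, -0.082, 0.997, 0.0]
wrist_force: [-0.5, 0.0, -2.2]
grip_width: 0.533
```

{"name": "drive_tool", "arguments": {"delta_pos": [[0,0,0],[0,0,0],[0,0,0],[0,0,0],[0,0,-20],[0,0,-60],[0,0,-110],[0,0,-160],[0,0,-160],[0,0,-160]], "turn": [[0,0,0],[0,0,0],[0,0,0],[0,0,0],[0,0,0],[0,0,0],[0,0,0],[0,0,0],[0,0,0],[0,0,0]], "fingers": [0.7,1,1,1,1,1,1,1,1,1]}}

```text
time: 8.0
tool_pos: [0.4499, 0.378, 0.1691]
tcp_rot: [-0.0, -0.082, 0.997, -0.0]
wrist_force: [0.7, 0.4, 0.3]
grip_width: 1.001
```

```bash
python3 go.py 435.6 -297 120 84.1
```

```text
now [449.9 378.  169.1] jaw 99.4 t 8.0 w 1.0011397215652884 q [ 0.59  0.49  1.7   0.    0.95 -1.15]
delta [ 124.4 -663.6   49.3] turn [-0.    -0.     0.267]
```

{"name": "drive_tool", "arguments": {"delta_pos": [[10,-55,0],[22,-115,0],[34,-175,0],[45,-235,0],[57,-295,0],[68,-355,0],[80,-415,0],[90,-475,0],[101,-535,0],[112,-595,0],[120,-640,0],[124,-664,20],[124,-664,49],[124,-664,49],[124,-664,49],[124,-664,49]], "turn": [[0,0,0.02],[0,0,0.05],[0,0,0.08],[0,0,0.1],[0,0,0.13],[0,0,0.15],[0,0,0.18],[0,0,0.2],[0,0,0.22],[0,0,0.24],[0,0,0.267],[0,0,0.267],[0,0,0.267],[0,0,0.267],[0,0,0.267],[0,0,0.267]], "fingers": [1,1,1,1,1,1,1,1,1,1,1,1,1,1,1,1]}}

```text
time: 10.0
tool_pos: [0.4368, -0.297, 0.1214]
tcp_rot: [0.0, 0.051, 0.999, -0.0]
wrist_force: [-0.4, 0.9, -0.7]
grip_width: 1.0
```

```bash
python3 go.py 435.6 -297 8.5 84.1
python3 - <<'E'
from m import *
p,d=snap('top','top4')
cv2.imwrite('pics/r4.png',rectify(p[:,:,::-1].copy(),'top',468,381,.013,130,2.2))
E
```

```text
now [ 436.8 -297.   121.4] jaw 84.1 t 10.0 w 0.9995980515593295 q [-0.72  0.48  1.9   0.    0.77 -2.19]
delta [  1.3  -0.  112.9] turn [-0.001  0.001  0.001]
```

View pics/r4.png

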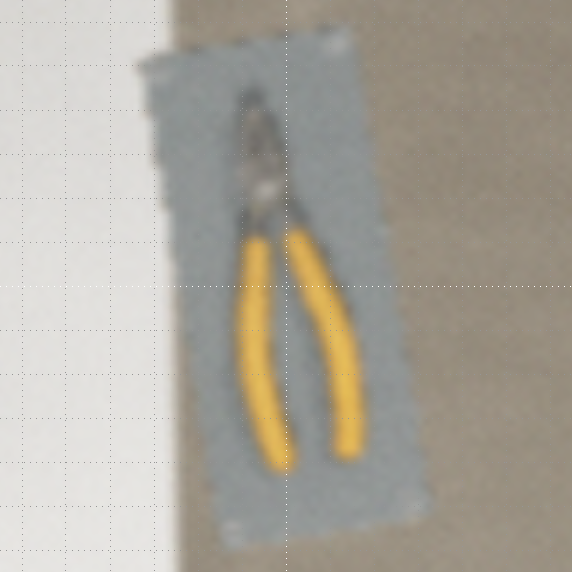

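{"name": "drive_tool", "arguments": {"delta_pos": [[1,0,35],[1,0,70],[1,0,97],[1,0,108],[1,0,113],[1,0,113],[1,0,113],[1,0,113],[1,0,113],[1,0,113],[1,0,113],[1,0,113]], "turn": [[0,0,0],[0,0,0],[0,0,0],[0,0,0],[0,0,0],[0,0,0],[0,0,0],[0,0,0],[0,0,0],[0,0,0],[0,0,0],[0,0,0]], "fingers": [1,1,1,1,1,1,0,0,0,0,0,0], "newtons": 30}}

```text
time: 11.55
tool_pos: [0.4354, -0.297, 0.0076]
tcp_rot: [0.0, 0.051, 0.999, 0.0]
wrist_force: [-0.1, 0.4, 1.2]
grip_width: 0.501
```

{"name": "drive_tool", "arguments": {"delta_pos": [[0,0,-10],[0,0,-30],[0,0,-60],[0,0,-90],[0,0,-115],[0,0,-150],[0,0,-150],[0,0,-150]], "turn": [[0,0,0],[0,0,0],[0,0,0],[0,0,0],[0,0,0],[0,0,0],[0,0,0],[0,0,0]], "fingers": [0,0,0,0,0,0,0,0]}}

```text
time: 12.55
tool_pos: [0.4351, -0.2967, 0.1573]
tcp_rot: [-0.0, 0.051, 0.999, 0.0]
wrist_force: [0.5, -0.1, -1.1]
grip_width: 0.503
```

```bash
python3 go.py 564.6 158.7 100 102.3
python3 - <<'E'
from m import *
p,d=snap('side','side5')
cv2.imwrite('pics/side5c.png',cv2.resize(p[130:330,140:400,::-1],None,fx=3,fy=3))
E
```

```text
now [ 435.1 -296.7  157.3] jaw 84.1 t 12.55 w 0.5028632979646246 q [-0.72  0.42  1.86  0.    0.85 -2.19]
delta [-82.1 466.3  57.4] turn [ 0.    -0.    -0.317]
```

View pics/side5c.png

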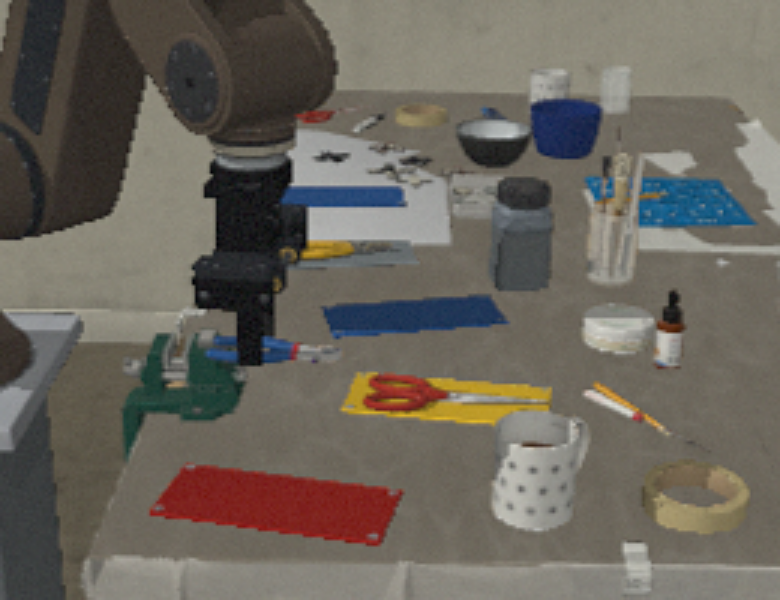

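{"name": "drive_tool", "arguments": {"delta_pos": [[-8,30,0],[-16,80,0],[-25,140,0],[-35,195,0],[-45,250,0],[-55,305,0],[-65,360,0],[-75,415,0],[-80,450,10],[-82,466,30],[-82,466,57],[-82,466,90],[-82,466,120],[-82,466,138],[-82,466,145],[-82,466,148],[-82,466,149],[-82,466,149]], "turn": [[0,0,-0.03],[0,0,-0.06],[0,0,-0.1],[0,0,-0.14],[0,0,-0.18],[0,0,-0.21],[0,0,-0.25],[0,0,-0.28],[0,0,-0.317],[0,0,-0.317],[0,0,-0.317],[0,0,-0.317],[0,0,-0.317],[0,0,-0.317],[0,0,-0.317],[0,0,-0.317],[0,0,-0.317],[0,0,-0.317]], "fingers": [0,0,0,0,0,0,0,0,0,0,0,0,0,0,0,0,0,0]}}

```text
time: 14.85
tool_pos: [0.5651, 0.1582, 0.0093]
tcp_rot: [0.001, -0.107, 0.994, 0.0]
wrist_force: [0.5, -0.6, -1.7]
grip_width: 0.501
```

{"name": "drive_tool", "arguments": {"delta_pos": [[0,0,0],[0,0,0],[0,0,0],[0,0,0],[0,0,-20],[0,0,-60],[0,0,-110],[0,0,-150],[0,0,-150],[0,0,-150]], "turn": [[0,0,0],[0,0,0],[0,0,0],[0,0,0],[0,0,0],[0,0,0],[0,0,0],[0,0,0],[0,0,0],[0,0,0]], "fingers": [0.7,1,1,1,1,1,1,1,1,1]}}

```text
time: 16.1
tool_pos: [0.5644, 0.158, 0.158]
tcp_rot: [-0.0, -0.107, 0.994, 0.0]
wrist_force: [-0.1, -0.2, -0.7]
grip_width: 1.004
```

```bash
python3 go.py 620.9 -82.7 120 84.4
```

```text
now [564.4 158.  158. ] jaw 102.3 t 16.1 w 1.0035471717354951 q [ 0.16  0.5   1.72  0.    0.92 -1.62]
delta [  -4.  -247.2   38. ] turn [-0.    -0.001  0.312]
```

{"name": "drive_tool", "arguments": {"delta_pos": [[0,-55,0],[-1,-115,0],[-2,-175,0],[-4,-230,10],[-4,-247,38],[-4,-247,38],[-4,-247,38],[-4,-247,38],[-4,-247,38]], "turn": [[0,0,0.08],[0,0,0.16],[0,0,0.24],[0,0,0.312],[0,0,0.312],[0,0,0.312],[0,0,0.312],[0,0,0.312],[0,0,0.312]], "fingers": [1,1,1,0.8,0.6,0.6,0.6,0.6,0.6]}}

```text
time: 17.23
tool_pos: [0.6214, -0.0816, 0.1214]
tcp_rot: [0.001, 0.048, 0.999, -0.0]
wrist_force: [0.2, 0.2, 1.3]
grip_width: 0.598
```

```bash
python3 go.py 620.9 -82.7 7.5 84.4
python3 - <<'E'
from m import *
p,d=snap('top','top6')
a=rectify(p[:,:,::-1].copy(),'top',582,162,.013,130,1.5)
cv2.imwrite('pics/r6.png',np.hstack([a,p[100:300,200:460,::-1].repeat(2,0).repeat(2,1)[:390,:]]))
E
```

```text
now [621.4 -81.6 121.4] jaw 84.5 t 17.225 w 0.597626063755858 q [-0.24  0.59  1.65  0.    0.9  -1.71]
delta [  0.5  -1.1 113.9] turn [-0.     0.001  0.001]
```

View pics/r6.png

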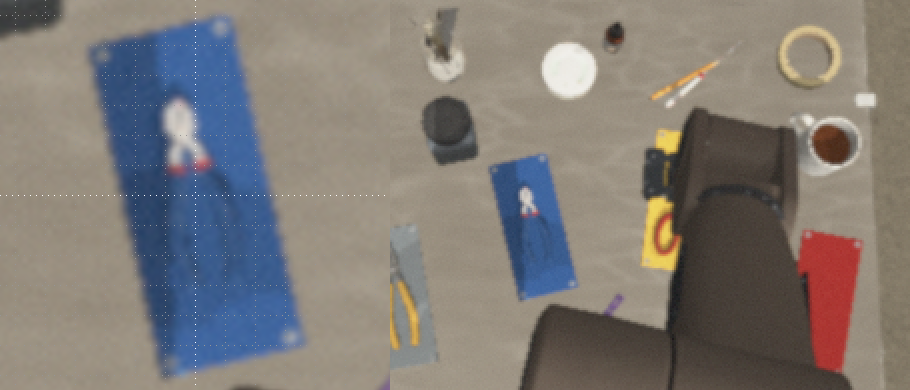

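{"name": "drive_tool", "arguments": {"delta_pos": [[0,-1,35],[0,-1,70],[0,-1,97],[0,-1,108],[0,-1,112],[0,-1,113],[0,-1,113],[0,-1,113],[0,-1,113],[0,-1,113],[0,-1,113],[0,-1,113],[0,-1,113]], "turn": [[0,0,0],[0,0,0],[0,0,0],[0,0,0],[0,0,0],[0,0,0],[0,0,0],[0,0,0],[0,0,0],[0,0,0],[0,0,0],[0,0,0],[0,0,0]], "fingers": [0.6,0.6,0.6,0.6,0.6,0.6,0.6,0,0,0,0,0,0], "newtons": 45}}

```text
time: 18.9
tool_pos: [0.6211, -0.0834, 0.0076]
tcp_rot: [-0.0, 0.049, 0.999, 0.0]
wrist_force: [-1.3, -0.1, 0.6]
grip_width: 0.219
```

{"name": "drive_tool", "arguments": {"delta_pos": [[0,0,-5],[0,0,-15],[0,0,-35],[0,0,-60],[0,0,-60]], "turn": [[0,0,0],[0,0,0],[0,0,0],[0,0,0],[0,0,0]], "fingers": [0,0,0,0,0]}}

```text
time: 19.52
tool_pos: [0.6221, -0.0836, 0.0698]
tcp_rot: [0.002, 0.049, 0.999, -0.0]
wrist_force: [0.0, -0.3, -0.9]
grip_width: 0.217
```

```bash
python3 go.py 620.9 -82.7 7.5 84.4
python3 - <<'E'
from m import *
p,d=snap('side','side7')
cv2.imwrite('pics/side7c.png',cv2.resize(p[150:310,200:400,::-1],None,fx=3.7,fy=3.7))
E
```

```text
now [622.1 -83.6  69.8] jaw 84.4 t 19.525 w 0.21706979478881744 q [-0.24  0.66  1.69  0.    0.79 -1.71]
delta [ 1.5  0.8 62.3] turn [-0.     0.004  0.   ]
```

View pics/side7c.png

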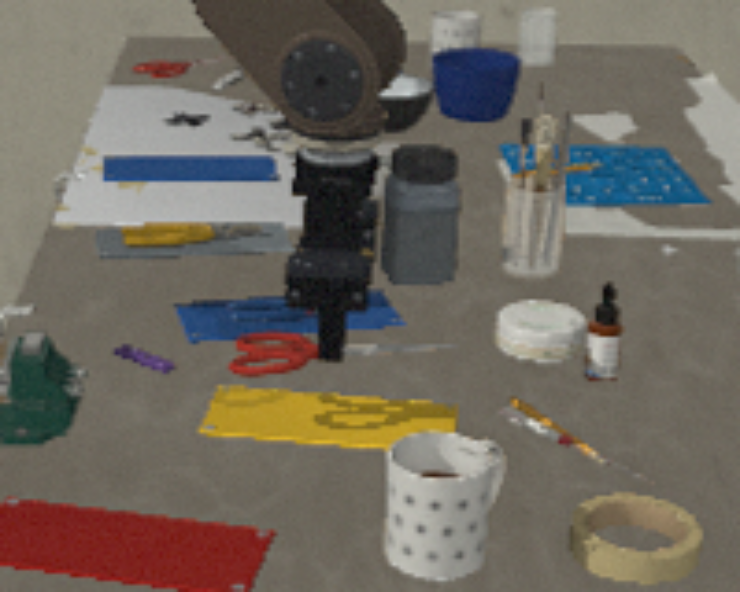

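{"name": "drive_tool", "arguments": {"delta_pos": [[0,0,-30],[0,0,-60],[0,0,-85],[0,0,-90],[0,0,-90]], "turn": [[0,0,0],[0,0,0],[0,0,0],[0,0,0],[0,0,0]], "fingers": [0,0,0,0,0]}}

```text
time: 20.2
tool_pos: [0.6208, -0.0833, 0.1566]
tcp_rot: [-0.001, 0.049, 0.999, 0.0]
wrist_force: [-0.2, -0.2, -0.5]
grip_width: 0.184
```

```bash
python3 go.py 441.2 -302.6 8 78.7
```

```text
now [620.8 -83.3 156.6] jaw 84.4 t 20.2 w 0.18426544614591833 q [-0.24  0.55  1.62  0.    0.97 -1.71]
delta [ 157.2 -235.8  148.7] turn [ 0.    -0.001  0.099]
```

Run:
```python
from m import *
p,d=snap('side','side8')
cv2.imwrite('pics/side8c.png',cv2.resize(p[120:280,200:400,::-1],None,fx=3.7,fy=3.7))
p,d=snap('top','top8')
cv2.imwrite('pics/top8c.png',cv2.resize(p[120:280,280:440,::-1],None,fx=3.5,fy=3.5))
```

```text
(no output)
```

View pics/side8c.png

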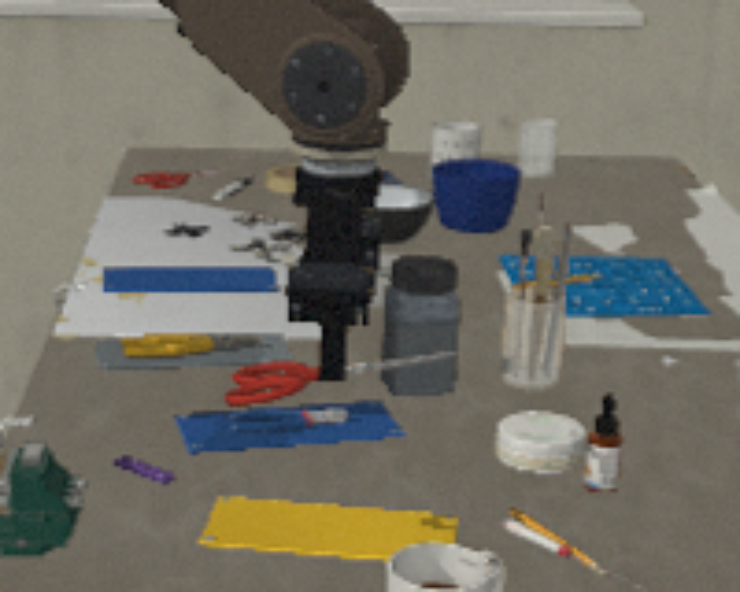

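View pics/top8c.png

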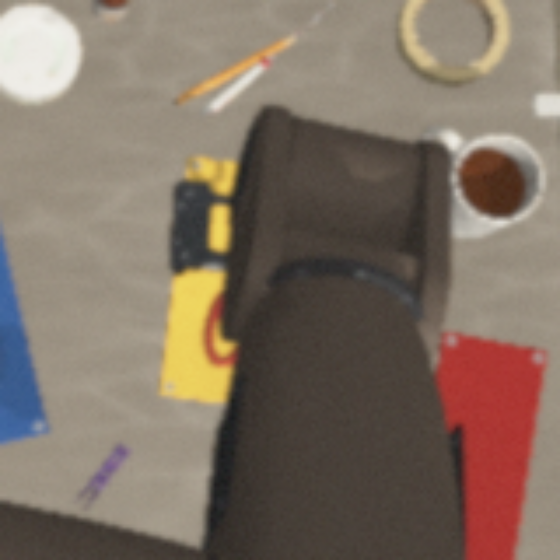

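{"name": "drive_tool", "arguments": {"delta_pos": [[0,0,0],[4,-5,0],[12,-17,0],[24,-36,0],[38,-57,0],[54,-80,0],[70,-105,0],[86,-130,0],[102,-155,0],[118,-178,0],[132,-198,0],[143,-214,0],[151,-226,0],[155,-233,0],[157,-236,0],[157,-236,0],[157,-236,0]], "turn": [[0,0,0],[0,0,0],[0,0,0.01],[0,0,0.02],[0,0,0.03],[0,0,0.04],[0,0,0.05],[0,0,0.06],[0,0,0.07],[0,0,0.08],[0,0,0.09],[0,0,0.095],[0,0,0.099],[0,0,0.099],[0,0,0.099],[0,0,0.099],[0,0,0.099]], "fingers": [0,0,0,0,0,0,0,0,0,0,0,0,0,0,0,0,0], "newtons": 60}}

```text
time: 22.42
tool_pos: [0.4421, -0.3026, 0.1575]
tcp_rot: [-0.0, 0.098, 0.995, 0.0]
wrist_force: [-0.7, 0.8, -0.7]
grip_width: 0.182
```

{"name": "drive_tool", "arguments": {"delta_pos": [[0,0,4],[0,0,12],[0,0,23],[0,0,37],[0,0,52],[0,0,67],[0,0,82],[0,0,95],[0,0,104],[0,0,109],[0,0,111],[0,0,111],[0,0,111]], "turn": [[0,0,0],[0,0,0],[0,0,0],[0,0,0],[0,0,0],[0,0,0],[0,0,0],[0,0,0],[0,0,0],[0,0,0],[0,0,0],[0,0,0],[0,0,0]], "fingers": [0,0,0,0,0,0,0,0,0,0,0,0,0]}}

```text
time: 24.05
tool_pos: [0.442, -0.303, 0.0469]
tcp_rot: [0.0, 0.098, 0.995, -0.0]
wrist_force: [1.2, -0.3, -0.9]
grip_width: 0.181
```

```bash
python3 go.py 441.2 -302.6 8 78.7
python3 - <<'E'
from m import *
p,d=snap('side','side9')
cv2.imwrite('pics/side9c.png',cv2.resize(p[180:330,170:330,::-1],None,fx=4,fy=4))
p,d=snap('top','top9')
cv2.imwrite('pics/top9c.png',cv2.resize(p[150:310,300:460,::-1],None,fx=3.5,fy=3.5))
E
```

```text
now [ 442.  -303.    46.9] jaw 78.7 t 24.05 w 0.18141476447590696 q [-0.72  0.6   1.93  0.    0.61 -2.1 ]
delta [ 0.9  0.3 38.9] turn [-0.     0.001  0.   ]
```

View pics/side9c.png

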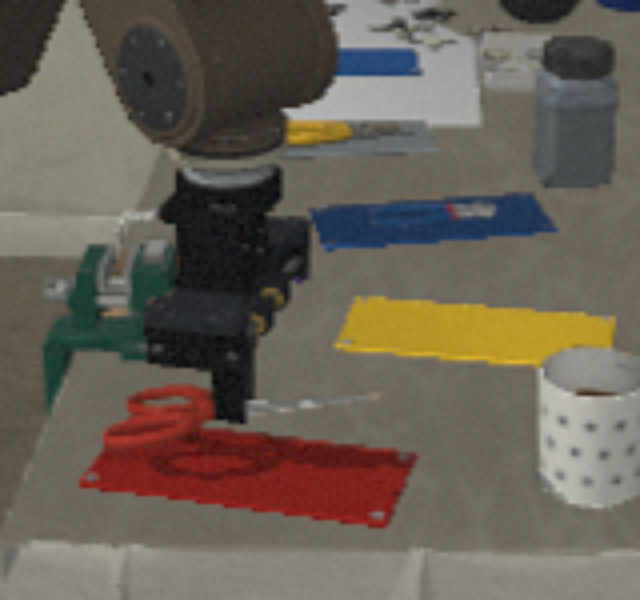

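View pics/top9c.png

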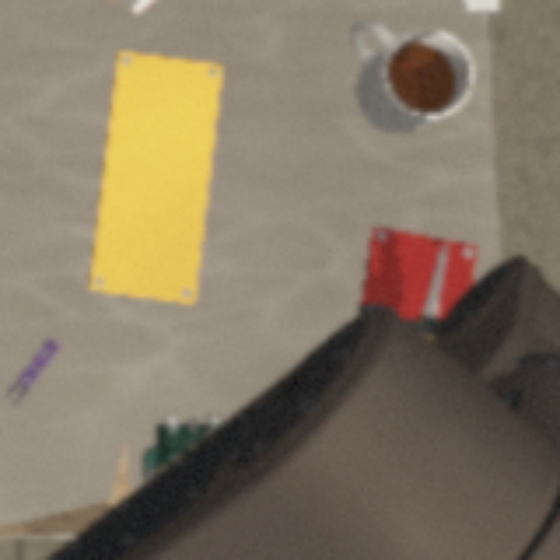

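{"name": "drive_tool", "arguments": {"delta_pos": [[0,0,5],[0,0,13],[0,0,20],[0,0,24],[0,0,25],[0,0,25]], "turn": [[0,0,0],[0,0,0],[0,0,0],[0,0,0],[0,0,0],[0,0,0]], "fingers": [0,0,0,0,0,0]}}

```text
time: 24.9
tool_pos: [0.442, -0.303, 0.0218]
tcp_rot: [0.0, 0.098, 0.995, -0.0]
wrist_force: [1.5, 0.2, 2.8]
grip_width: 0.184
```

{"name": "drive_tool", "arguments": {"delta_pos": [[0,0,0],[0,0,0],[0,0,2],[0,0,4],[0,0,6],[0,0,8],[0,0,10],[0,0,12],[0,0,13],[0,0,13],[0,0,13]], "turn": [[0,0,0],[0,0,0],[0,0,0],[0,0,0],[0,0,0],[0,0,0],[0,0,0],[0,0,0],[0,0,0],[0,0,0],[0,0,0]], "fingers": [0,0,0,0,0,0,0,0,0,0,0], "newtons": 8}}

```text
time: 26.28
tool_pos: [0.4418, -0.3029, 0.0086]
tcp_rot: [0.0, 0.098, 0.995, 0.0]
wrist_force: [0.0, -0.4, 0.2]
grip_width: 0.2
```

{"name": "drive_tool", "arguments": {"delta_pos": [[0,0,0],[0,0,0],[0,0,0],[0,0,0],[0,0,-20],[0,0,-60],[0,0,-110],[0,0,-150],[0,0,-150],[0,0,-150]], "turn": [[0,0,0],[0,0,0],[0,0,0],[0,0,0],[0,0,0],[0,0,0],[0,0,0],[0,0,0],[0,0,0],[0,0,0]], "fingers": [0.3,0.6,0.6,0.6,0.6,0.6,0.6,0.6,1,1]}}

```text
time: 27.52
tool_pos: [0.4415, -0.3027, 0.158]
tcp_rot: [-0.0, 0.098, 0.995, 0.0]
wrist_force: [-0.2, -0.6, -0.3]
grip_width: 0.752
```

```bash
python3 go.py 450.2 378 120 99.4
```

```text
now [ 441.5 -302.7  158. ] jaw 78.7 t 27.525 w 0.7519966714358658 q [-0.72  0.43  1.84  0.    0.87 -2.1 ]
delta [124.6 669.2  38.4] turn [ 0.001 -0.    -0.361]
```

Go to the pliers on grey.

{"name": "drive_tool", "arguments": {"delta_pos": [[10,55,0],[22,115,0],[34,175,0],[45,235,0],[57,295,0],[68,355,0],[80,415,0],[90,475,0],[101,535,0],[112,595,0],[120,645,0],[125,669,20],[125,669,38],[125,669,38],[125,669,38],[125,669,38]], "turn": [[0,0,-0.03],[0,0,-0.06],[0,0,-0.1],[0,0,-0.13],[0,0,-0.17],[0,0,-0.2],[0,0,-0.24],[0,0,-0.28],[0,0,-0.31],[0,0,-0.34],[0,0,-0.361],[0,0,-0.361],[0,0,-0.361],[0,0,-0.361],[0,0,-0.361],[0,0,-0.361]], "fingers": [1,1,1,1,1,1,1,1,1,1,1,1,1,1,1,1], "newtons": 30}}

```text
time: 29.52
tool_pos: [0.4504, 0.3774, 0.1212]
tcp_rot: [0.0, -0.082, 0.997, 0.0]
wrist_force: [-0.0, 0.3, 0.9]
grip_width: 1.001
```

```bash
python3 go.py 450.2 378 8.5 99.4
python3 - <<'E'
from m import *
p,d=snap('top','top10'); p=p[:,:,::-1].copy()
cv2.imwrite('pics/r10.png',np.hstack([rectify(p,'top',453,-305,.012,130,1.5),rectify(p,'top',582,162,.012,130,1.5)]))
cv2.imwrite('pics/r10y.png',rectify(p,'top',622,-78,.006,130,1.5))
E
```

```text
now [450.4 377.4 121.2] jaw 99.4 t 29.525 w 1.0014533472138154 q [ 0.59  0.55  1.75  0.    0.84 -1.15]
delta [  0.2   0.6 112.7] turn [ 0.     0.001 -0.   ]
```

View pics/r10.png

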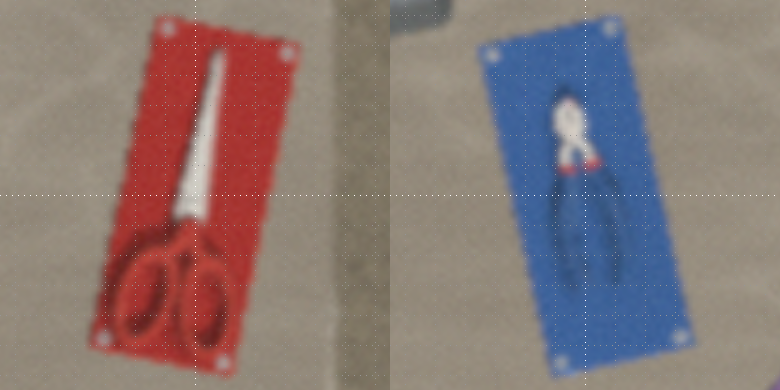

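View pics/r10y.png

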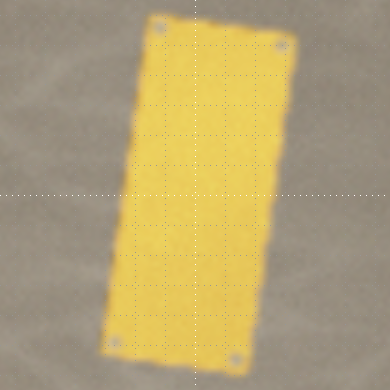

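{"name": "drive_tool", "arguments": {"delta_pos": [[0,0,35],[0,0,70],[0,0,97],[0,0,108],[0,0,112],[0,0,112],[0,0,112],[0,0,112],[0,0,112],[0,0,112],[0,0,112],[0,0,112]], "turn": [[0,0,0],[0,0,0],[0,0,0],[0,0,0],[0,0,0],[0,0,0],[0,0,0],[0,0,0],[0,0,0],[0,0,0],[0,0,0],[0,0,0]], "fingers": [1,1,1,1,1,1,0,0,0,0,0,0], "newtons": 45}}

```text
time: 31.08
tool_pos: [0.4501, 0.3777, 0.0087]
tcp_rot: [0.0, -0.082, 0.997, 0.0]
wrist_force: [-0.6, 0.8, 1.3]
grip_width: 0.536
```

{"name": "drive_tool", "arguments": {"delta_pos": [[0,0,-5],[0,0,-15],[0,0,-35],[0,0,-60],[0,0,-90],[0,0,-115],[0,0,-135],[0,0,-148],[0,0,-150],[0,0,-150]], "turn": [[0,0,0],[0,0,0],[0,0,0],[0,0,0],[0,0,0],[0,0,0],[0,0,0],[0,0,0],[0,0,0],[0,0,0]], "fingers": [0,0,0,0,0,0,0,0,0,0]}}

```text
time: 32.33
tool_pos: [0.4498, 0.3774, 0.1582]
tcp_rot: [-0.0, -0.082, 0.997, -0.0]
wrist_force: [-0.0, 0.6, -1.8]
grip_width: 0.538
```

```bash
python3 go.py 604.2 -76.7 9 81.7
```

```text
now [449.8 377.4 158.2] jaw 99.4 t 32.325 w 0.537877436043052 q [ 0.59  0.5   1.72  0.    0.93 -1.15]
delta [ -78.1 -473.2  149.3] turn [-0.    -0.001  0.309]
```

{"name": "drive_tool", "arguments": {"delta_pos": [[-5,-30,0],[-13,-80,0],[-22,-135,0],[-31,-190,0],[-41,-245,0],[-50,-300,0],[-60,-355,0],[-68,-410,0],[-75,-455,10],[-78,-473,30],[-78,-473,57],[-78,-473,90],[-78,-473,120],[-78,-473,138],[-78,-473,145],[-78,-473,149],[-78,-473,149],[-78,-473,149]], "turn": [[0,0,0.02],[0,0,0.05],[0,0,0.09],[0,0,0.13],[0,0,0.17],[0,0,0.21],[0,0,0.25],[0,0,0.28],[0,0,0.309],[0,0,0.309],[0,0,0.309],[0,0,0.309],[0,0,0.309],[0,0,0.309],[0,0,0.309],[0,0,0.309],[0,0,0.309],[0,0,0.309]], "fingers": [0,0,0,0,0,0,0,0,0,0,0,0,0,0,0,0,0,0]}}

```text
time: 34.58
tool_pos: [0.6047, -0.0764, 0.0104]
tcp_rot: [0.001, 0.072, 0.997, -0.0]
wrist_force: [0.3, -0.5, -2.6]
grip_width: 0.534
```

{"name": "drive_tool", "arguments": {"delta_pos": [[0,0,0],[0,0,0],[0,0,0],[0,0,0],[0,0,-20],[0,0,-60],[0,0,-110],[0,0,-150],[0,0,-150],[0,0,-150]], "turn": [[0,0,0],[0,0,0],[0,0,0],[0,0,0],[0,0,0],[0,0,0],[0,0,0],[0,0,0],[0,0,0],[0,0,0]], "fingers": [0.7,1,1,1,1,1,1,1,1,1]}}

```text
time: 35.83
tool_pos: [0.6039, -0.0762, 0.159]
tcp_rot: [-0.0, 0.072, 0.997, 0.0]
wrist_force: [0.8, 1.0, -0.8]
grip_width: 0.997
```

```bash
python3 go.py 300 480 200 99.4
```

```text
now [603.9 -76.2 159. ] jaw 81.7 t 35.825 w 0.9965462599488777 q [-0.23  0.53  1.66  0.    0.95 -1.66]
delta [381.1 506.5 -40.7] turn [ 0.    -0.001 -0.309]
```

Move clear and check everything.

{"name": "drive_tool", "arguments": {"delta_pos": [[40,48,-10],[80,95,-20],[120,145,-40],[155,195,-40],[195,250,-40],[230,305,-40],[270,355,-40],[305,405,-40],[340,455,-40],[381,506,-40],[381,506,-40],[381,506,-40],[381,506,-40],[381,506,-40]], "turn": [[0,0,0],[0,0,0],[0,0,0],[0,0,0],[0,0,0],[0,0,0],[0,0,0],[0,0,0],[0,0,0],[0,0,0],[0,0,0],[0,0,0],[0,0,0],[0,0,0]], "fingers": [1,1,1,1,1,1,1,1,1,1,1,1,1,1]}}

```text
time: 37.58
tool_pos: [0.3012, 0.4783, 0.1996]
tcp_rot: [-0.0, 0.073, 0.997, -0.0]
wrist_force: [-0.4, 0.1, 0.0]
grip_width: 1.0
```

Run:
```python
from m import *
p,d=snap('top','top11')
for n,z in [('yellow_pliers_mid',.013),('blue_cutters_mid',.012),('red_scissors_mid',.011),('jar_mid',.146),('mug_mid',.091)]:
    for r in manip.outline_of('top',n)[:3]:
        q,P=rect('top',r['region'],z); print(n,round(r['confidence'],2),np.round(r['xy']),q,r['region'].sum())
p=p[:,:,::-1].copy()
B=[(453,-305,-11.3),(582,162.3,12.3),(622,-79.3,-8.3)]
ims=[]
for x,y,a in B:
    im=rectify(p,'top',x,y,.011,130,3)
    M=cv2.getRotationMatrix2D((390,390),-a,1); ims.append(cv2.warpAffine(im,M,(780,780))[30:750,210:570])
cv2.imwrite('pics/r11.png',cv2.resize(np.hstack(ims),(798,532)))
s,d=snap('side','side11')
```

```text
yellow_pliers_mid 0.65 [346. 206.] [622.1 -73.  158.8  49.   -1.6] 324
blue_cutters_mid 0.53 [268. 214.] [584.  163.  121.9  48.   10.7] 236
jar_mid 0.66 [228. 164.] [712.4 287.8 104.   75.7  13.7] 775
mug_mid 0.88 [417. 173.] [ 697.5 -294.2  105.8   97.7   87.7] 829
mug_mid 0.22 [204. 245.] [464.  370.5 220.6 100.1  10. ] 2279
```

View pics/r11.png

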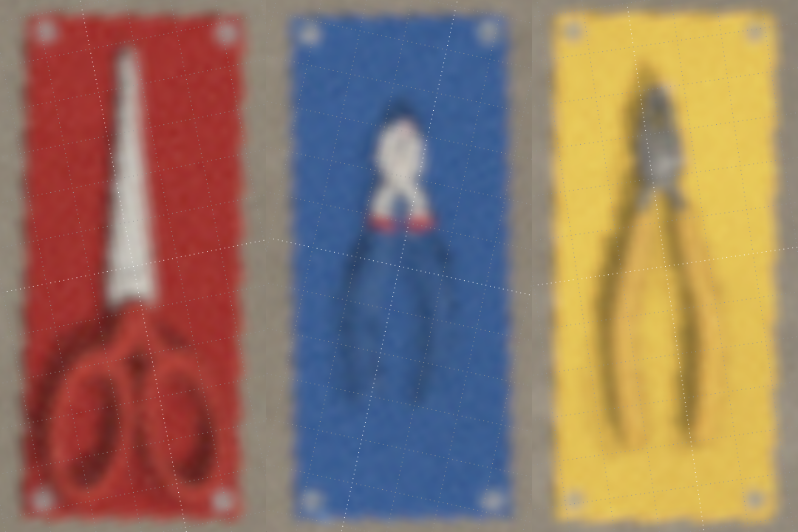

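View pics/side11.png

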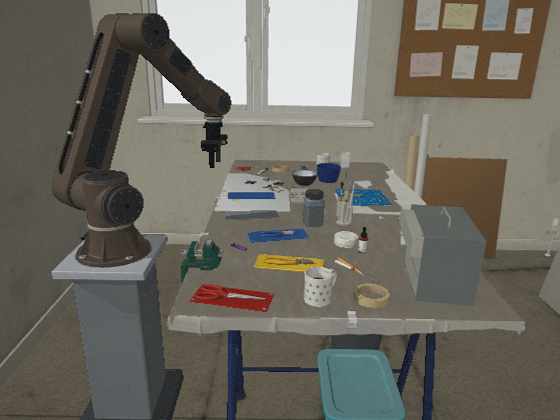

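View pics/top11.png

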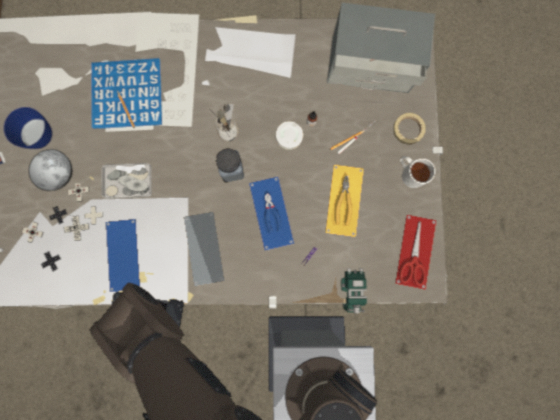

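```bash
python3 -c "
from station import manip
print(manip.job_done())"
```

```text
the job is handed in; nothing more can be done
None
```

All three tools are on the boards of their own colour, and I handed the job in at about 38 s. The job reported no verdict. I parked the pliers on the grey board, moved the cutters to the right-hand blue board and the scissors to red, then brought the pliers from grey to yellow.

**Last checks, from the final top and side pictures:**

| Tool | Distance from board middle | Angle off the board's length |
|---|---|---|
| Scissors | about 2 mm | about 3° |
| Cutters | about 5 mm | 2–5° |
| Pliers | about 3–6 mm | about 7° at most |

- **Flat and released:** all three look flat, and the arm is clear of everything.
- **Grey board, jar and mug:** the grey board is empty. The jar and mug measure within about 1 mm of where they started.

**Problems and disagreements:**
- **Scissors slipped:** they tilted about 8° in the grip during the lift. I raised the grip to 60 N, then eased it off as they touched down so they settled flat.
- **Scissors not found by the network:** in the last picture it did not report them, so I measured them by eye from the rectified picture.
- **Pliers less certain:** the network's outline put the pliers about 7° off and 6 mm to one side. By eye from the rectified picture they looked about 3 mm off.

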